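Load a controller board into a spring-jaw board holder for repair

ROBOT

A 6-joint arm with a two-finger parallel gripper is mounted at the origin on a cart in front of the work surface, level with it; the furniture and walls round the work are solid. World frame = base frame: x ahead of the robot, y to its left, z up, the work surface at z = 0. Lengths are in m, angles in degrees, forces in N, time in s.
With the tool pointing down it reaches from about 0.25 to 0.725 m from the base axis. Payload 9.7 kg.
Tool frame: the origin (TCP) lies midway between the tips of the shut fingers; the grasp point (between the pads) lies bot.hold_point_z behind it (bot.hold_point_z is the distance from the TCP to the grasp point, in m); z points along the fingers, y is the line along which they close (so a half turn about z gives the same grasp; the last joint's range is limited). The gripper opens to 85 mm and grips with 20 to 120 N. Pads are 22 mm wide; open, the fingers measure 114 mm over their backs; the gripper's body (76 mm by 85 mm) begins 54 mm behind the grasp point. The pads swing forward as they close: fully open they stand 13 mm farther back than shut.
Start: joints at [66.463, 4.979, 10.078, 95.1, 0, 90], TCP at [0.22, 0.504, 0.231] pointing down, gripper open.
Joint ranges: [-179.16, 179.16], [-48.56, 103.87], [-65.8, 70.77], [-126.05, 130.52], [-82.76, 87.17], [-180, 180]. Speed limits (degrees/s): [127.2, 127.2, 147.25, 180, 180, 180].

INTERFACE

Orientations are given as [roll, pitch, yaw] about the fixed x, y, z axes, in that order (R = Rz(yaw) Ry(pitch) Rx(roll)).
In Python, from workcell import bot, camera, camera_model, ticket gives the robot as it stands.
- The arm moves only by the tool send_rows, never from a script. Its argument "targets" is text: rows parted by semicolons, each of 5 numbers parted by spaces: the shift along the tool's x, y, z in mm, then the turn about the tool's z in degrees, then the closure in counts, from 0 (fully open) to 255 (shut). A call has 1 to 20 rows; each row is the pose to reach, as a shift and turn from the pose commanded when the call began, along the tool's axes at that moment; what a row does not reach only later rows make up. A row lasts 1/8 s, in which the tool goes at most 62.5 mm and 10.7 degrees, less where a joint would pass 70% of its speed; a pose out of reach is approached as far as the arm can. A call with a gripper value outside its range is refused whole. The fingers move at their own pace and stop on an object; "newtons" is the grip in N (left out, the last holds). Time passes only in rows, so rows that repeat a pose let the fingers close. It gives the time, the measured TCP pose, the force, the opening and the grip force at its end, in the units of the state.
- bot.get_obs(): the state, without advancing time (a new reading comes with each control period).
- camera(name): name is "side" or "top"; returns the picture (400x640x3 uint8, blue, green, red); there is no depth.
- camera_model(name): a dict with "K" (3x3 intrinsics, pixels), "pose" (4x4, takes a point from camera to world coordinates). Camera axes: x right, y down, z forward; pixel columns grow to the right and rows downward; lengths in m; the calibration is good to about 2 mm. A picture is of the moment at which its call begins. camera_model takes no time and is no camera call.
- ticket.job_done(): hands the job in; it is judged then, once.
The state is a dict: "time": time; "q": joint angles; "qd": joint speeds; "joint_efforts": joint torques, N m; "ee_pos": TCP position; "tcp_rot": TCP orientation; "wrist_force": force on the tool from outside, world axes, zero at the start; "torque": the same for the moment, N m; "opening": finger opening in m; "grasp_force": force on a finger pad.
Only numpy, scipy, OpenCV 4.12 (cv2) and the standard library are available. Lean on these libraries where they do the work, as an engineer would, in place of code of your own. Each camera call takes 0.05 s, during which the arm holds its last target. There are 200 camera calls.

TASK

Load the green controller board into the board holder, components up: carry it by its heat sink, push one short edge into the orange-footed sprung jaw until it has gone back as far as it will, lower the other edge into the fixed jaw's groove, then let the spring slide the board home so that it sits level in both grooves, about midway across the jaws, and let go. Work gently, by feel - the board must never be forced against the holder - and leave the tools around it where they are.

Things in the scene. Friction and masses are not known exactly. Their poses are not given: they have to be found in the camera images.
- board: Green controller board 110 x 70 x 3 mm, 0.16 kg, on four brass pillars 6 mm long (at x +-33, y +-29 mm) on the bench. Origin: between the pillars' feet, on the bench; laminate 6 to 9 mm above it, mid-plane 7.5 mm. x along the 110 mm, z up. The two 70 mm edges go in the grooves, either way round; their last 11 mm are bare. It cracks if pressed against the holder with over 25 N (all contacts summed).
- sink (a point): Top centre of the board's finned aluminium heat sink, 39 mm above the board's origin. The sink is 44 (along the board's x) x 32 (y) x 30 mm high and fixed to the board: grasp it across its 32 mm. Beside it the board is clear for 19 mm each side (chips 1.2 mm high); parts up to 14 mm high stand 25 to 44 mm from the middle along x.
- holder: Spring board holder: dark steel base 150 x 104 mm, fixed on the bench, with a blue saddle clamping two rods that carry two upright jaws. Origin: centre of the base, on the bench. x points from the fixed jaw (blue foot) to the sprung jaw (orange foot, before a blue end block with spring barrels); y along the jaws; z up. The seated board's origin is 52.5 mm above this one.
- middle (a point): Nominal middle between the two V-grooves, 60 mm above the holder's origin, a point of the base. Each groove runs 60 mm along y, is slippery, 5 mm deep, 10.4 mm high at the mouth, 3.4 mm at the bottom; jaws end 8 mm above the grooves' middle and are 13 mm thick. Empty, the groove bottoms are 106 mm apart (lips 96): nominally at x -53 and +53 mm from here.
- clamp (a point): The saddle's black clamp knob on the holder's -y side, 28 mm up: leave it. The rods with both jaws stand clamped up to 10 mm either way along x from nominal, as the last user left them; this shift is not reported: find it by touch or sight. The seated board's origin is 2 mm towards +x from the holder's, plus that shift.
- spring (a point): Nominal bottom of the sprung jaw's groove when empty (53 mm along x from middle). The jaw slides only along +x: it yields at about 5 N, 0.45 N more per mm, and meets a rubber stop after 11 mm (10 N), then about 10 N per mm. At the stop the board's other edge, lowered level, clears the fixed jaw's lip by 2 mm. Seated, the jaw is 4 mm back and pinches the board with 7 N.
- screwdriver_blue: screwdriver with blue handle, 200 mm, lying on the bench; bystander, leave alone; origin under its middle
- caliper: steel vernier caliper, 210 mm, lying on the bench; bystander, leave alone; origin under its middle
- hex_key: dark hex key, 114 x 40 mm, lying on the bench; bystander, leave alone; origin under its middle
- tape_measure: yellow tape measure, 62 x 78 x 34 mm, on the bench; bystander, leave alone; origin under its middle
- bolt: dark hex bolt, 66 mm, lying on the bench; bystander, leave alone; origin under its middle

How it is judged (in metres and radians):
On the way:
1. one edge of the board is pressed into the sprung jaw at groove height while the other edge is still held raised (contact force between board and holder above 6 N and angle between board's own z axis and vertical between 0.07 and 0.6 rad and z of board in the frame of holder between 0.048 and 0.085 m and x of board in the frame of holder between -0.02 and 0.03 m and y of board in the frame of holder between -0.02 and 0.02 m), for 0.2 s.
At the end, for the whole second after the job is handed in: the board rests pinched in both grooves (over 5 N), components up: origin 50.5 to 54.5 mm above the holder's, tilt under 0.035 rad, x axes within 0.05 rad, within 10 mm of mid-jaw in y, -13 to 17 mm from the holder's origin in x, at rest (z of board in the frame of holder between 0.0505 and 0.0545 m and angle between board's own z axis and vertical below 0.035 rad and angle between the x axis of board and the x axis of holder, either way round below 0.05 rad and y of board in the frame of holder between -0.01 and 0.01 m and x of board in the frame of holder between -0.013 and 0.017 m and contact force between board and holder above 5 N and linear speed of board below 0.01 m/s); the robot touches nothing.
It fails at once if the board is forced against the holder with over 25 N (contact force between board and holder above 25 N).
It fails at once if a tool lying around is moved by more than 20 mm (distance of any of screwdriver_blue, caliper, hex_key, tape_measure, bolt from where it was at the start of the episode above 0.02 m).
It also fails if it takes over 62 s, if anything falls off the work surface, if the arm or the gripper's body presses on something with over 40 N, if the wrist force passes 120 N, or if a joint passes its speed limit or range.

## Working session

There is one attempt and no reset: what is moved stays moved. The work goes in short steps, Python scripts to look and compute and a tool call to move; the robot and the scene stay as the last step left them, time stands still between calls to the robot, and variables do not carry over. Pictures are saved under pics/ and viewed, at most 10 in all, crops included, and the job is handed in when it is done.

Besides the shell and the picture viewer there is one more tool, called after "Request:" in YAML: its name, and indented under it one key for each argument. send_rows: Moves the arm, as the interface text tells. Its arguments: {"type":"object","properties":{"targets":{"type":"string"},"newtons":{"type":"number"}},"required":["targets"]}

```bash
mkdir -p pics; ls; python3 - <<'E'
from workcell import bot,camera,camera_model
import cv2,numpy as np
for n in("top","side"):
    cv2.imwrite(f"pics/{n}0.png",camera(n)); m=camera_model(n); print(n,np.round(m["K"],1).tolist(),np.round(m["pose"],4).tolist())
print(bot.get_obs(),bot.hold_point_z)
E
```

```text
pics
top [[439.3, 0.0, 322.3], [0.0, 439.3, 203.8], [0.0, 0.0, 1.0]] [[0.0138, -0.994, 0.1088, 0.4416], [-0.9999, -0.014, -0.0008, 0.1107], [0.0023, -0.1087, -0.9941, 1.1667], [0.0, 0.0, 0.0, 1.0]]
side [[429.3, 0.0, 321.7], [0.0, 429.3, 204.9], [0.0, 0.0, 1.0]] [[0.8466, -0.2425, 0.4738, 0.0608], [-0.5322, -0.3974, 0.7476, -0.7093], [0.007, -0.885, -0.4655, 0.5798], [0.0, 0.0, 0.0, 1.0]]
{'time': 0.1, 'q': array([ 6.64636028e+01,  5.00791269e+00,  1.00387786e+01,  9.50992521e+01,
       -9.86329818e-04,  9.00020787e+01]), 'qd': array([ 0.03559995, -0.1041951 ,  0.19147772,  0.05130891, -0.07159637,
        0.02303006]), 'joint_efforts': array([ 7.56826539e-04, -5.21564376e+01,  4.65651798e+01,  1.60809082e-02,
        6.71413636e-05, -1.31904523e-05]), 'ee_pos': array([0.21955507, 0.50405391, 0.23065238]), 'tcp_rot': array([-1.79931614e+02,  9.88810172e-04,  1.56461525e+02]), 'wrist_force': array([ 0.14285424, -0.15920947, -0.65431303]), 'torque': array([0.00370416, 0.00759811, 0.0633645 ]), 'grasp_force': 0.0, 'opening': 0.08519751199422229} 0.0187
```

View pics/top0.png

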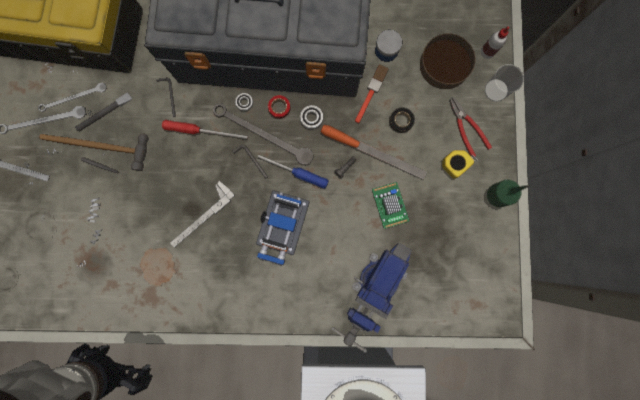

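View pics/side0.png

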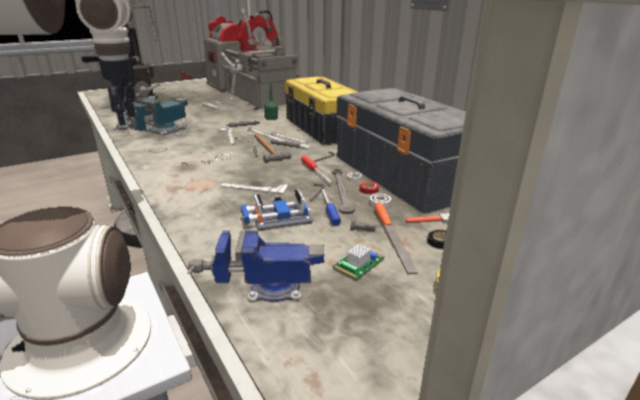

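Top view: the board is at about (391,205) and the holder at about (283,228). The vise sits between the board and the robot. In the side view the board is at (358,262) and the holder at (276,210). Next I'll crop and enlarge both.

```bash
python3 - <<'E'
import cv2,numpy as np
t=cv2.imread("pics/top0.png");s=cv2.imread("pics/side0.png")
a=cv2.resize(t[175:275,240:320],None,fx=5,fy=5,interpolation=cv2.INTER_CUBIC)
b=cv2.resize(t[170:270,350:430],None,fx=5,fy=5,interpolation=cv2.INTER_CUBIC)
cv2.imwrite("pics/c1.png",np.hstack([a,b]))
a=cv2.resize(s[180:290,230:390],None,fx=5,fy=5,interpolation=cv2.INTER_CUBIC)
cv2.imwrite("pics/c2.png",a)
E
```

```text
(no output)
```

View pics/c1.png

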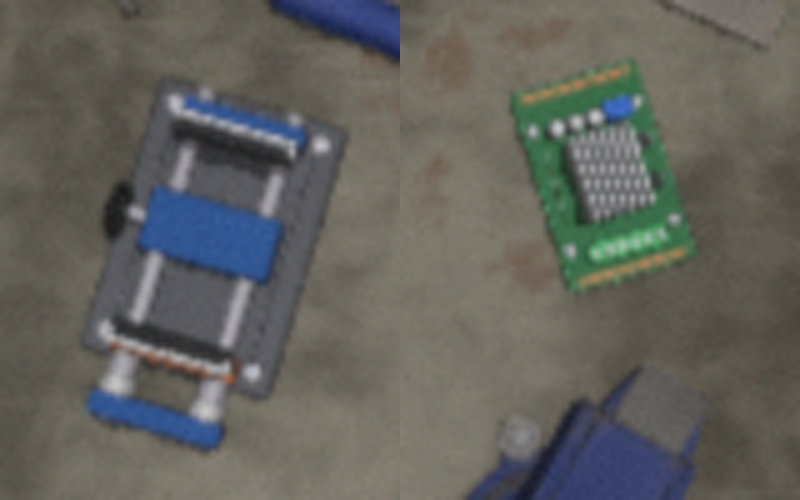

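View pics/c2.png

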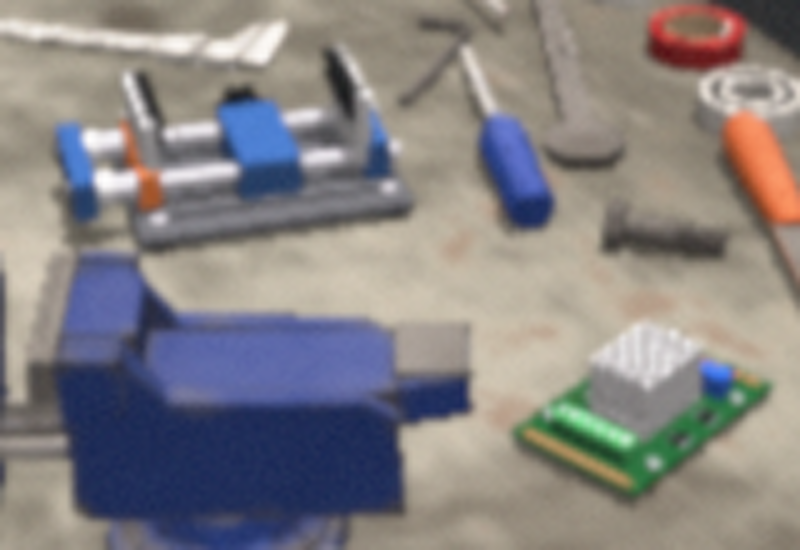

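Top crop: the holder's knob is to the left, which is its -y side, and the orange jaw is nearest the robot, so holder +x points roughly along world -x. The base corners, jaws, board corners and sink are all readable. Next I'll cast rays through them.

```bash
cat > h.py <<'E'
import numpy as np
from workcell import camera_model
def ray(n,uv,z):
    m=camera_model(n);K=np.array(m["K"]);P=np.array(m["pose"])
    d=P[:3,:3]@np.linalg.inv(K)@np.array([uv[0],uv[1],1.]);o=P[:3,3]
    return o+d*(z-o[2])/d[2]
def L(x,y):return (240+(x-2)/5,175+(y-2)/5)
def R(x,y):return (350+(x-402)/5,170+(y-2)/5)   # right half of c1
def S(x,y):return (230+(x-2)/5,180+(y-2)/5)
E
python3 - <<'E'
from h import *
np.set_printoptions(precision=4,suppress=True)
def R(x,y):return (350+(x-402)/5,170+(y-2)/5)
def rep(n,pts,z):
    p=np.array([ray(n,q,z)[:2] for q in pts]);print(p.tolist() and np.round(p,4).tolist(),"mean",p.mean(0),"sides",np.linalg.norm(p-np.roll(p,-1,0),axis=1), "ang",np.degrees(np.arctan2(*(p[0]-p[-1])[::-1])))
print("board");rep("top",[R(512,95),R(632,62),R(693,252),R(572,292)],.009)
print("sink");rep("top",[R(568,140),R(632,125),R(658,205),R(598,222)],.039)
print("base");rep("top",[L(165,78),L(347,130),L(268,398),L(83,347)],.01)
print("jaws");
rep("top",[L(176,130),L(293,160)],.068)
rep("top",[L(118,317),L(238,356)],.068)
print("saddle");rep("top",[L(155,187),L(283,230),L(268,283),L(138,246)],.045)
print("side board");rep("side",[S(770,382),S(635,495),S(515,432)],.009)
print("side sink top");rep("side",[S(590,357),S(647,322),S(705,342),S(650,385)],.039)
print("side jaw tops: fixed ends/sprung ends");rep("side",[S(335,48),S(385,135)],.068);rep("side",[S(128,72),S(160,130)],.068)
E
```

```text
board
[[0.6109, -0.0218], [0.6295, -0.0858], [0.5284, -0.1176], [0.5064, -0.0536]] mean [ 0.5688 -0.0697] sides [0.0666 0.106  0.0677 0.1092] ang 16.931518656738227
sink
[[0.5834, -0.0474], [0.5917, -0.0806], [0.5502, -0.0938], [0.541, -0.0628]] mean [ 0.5666 -0.0712] sides [0.0342 0.0435 0.0323 0.0451] ang 19.98796645448689
base
[[0.6027, 0.2424], [0.5762, 0.1452], [0.4345, 0.1841], [0.4598, 0.2817]] mean [0.5183 0.2134] sides [0.1007 0.1469 0.1007 0.1482] ang -15.360735217234714
jaws
[[0.5683, 0.2296], [0.5539, 0.1704]] mean [0.5611 0.2   ] sides [0.0609 0.0609] ang 76.36812986069778
[[0.474, 0.2561], [0.4555, 0.1958]] mean [0.4647 0.226 ] sides [0.0631 0.0631] ang 72.9061204475018
saddle
[[0.5414, 0.2421], [0.5202, 0.176], [0.493, 0.1831], [0.511, 0.2499]] mean [0.5164 0.2128] sides [0.0693 0.0281 0.0692 0.0314] ang -14.539661679156902
side board
[[0.6287, -0.0848], [0.5243, -0.1208], [0.5055, -0.0553]] mean [ 0.5528 -0.087 ] sides [0.1104 0.0681 0.1266] ang -13.447846247178635
side sink top
[[0.5423, -0.0598], [0.5815, -0.05], [0.594, -0.0772], [0.5522, -0.0917]] mean [ 0.5675 -0.0697] sides [0.0403 0.03   0.0443 0.0334] ang 107.14619921245334
side jaw tops: fixed ends/sprung ends
[[0.5721, 0.227], [0.5439, 0.1247]] mean [0.558  0.1758] sides [0.1061 0.1061] ang 74.63624790575425
[[0.4627, 0.2587], [0.4489, 0.189]] mean [0.4558 0.2239] sides [0.071 0.071] ang 78.78646334120847
```

Request:
send_rows:
  targets: "-55 -39 0 -10 0; -110 -78 0 -20 0; -165 -116 0 -30 0; -220 -155 10 -35 0; -274 -194 20 -40.8 0; -329 -232 30 -40.8 0; -384 -271 40 -40.8 0; -438 -310 50 -40.8 0; -493 -348 60 -40.8 0; -547.7 -387 70 -40.8 0; -547.7 -387 70 -40.8 0; -547.7 -387 70 -40.8 0; -547.7 -387 70 -40.8 0"

```text
time: 1.72
ee_pos: [0.5668, -0.0692, 0.1609]
tcp_rot: [180.0, -0.1, -162.8]
wrist_force: [-1.4, 0.2, 0.2]
opening: 0.0853
grasp_force: 0.0
```

```bash
cat >> h.py <<'E'
from workcell import bot
def state():
    o=bot.get_obs();print({k:np.round(o[k],4).tolist() for k in("time","q","ee_pos","tcp_rot","wrist_force","opening","grasp_force")});return o
def delta(x,y,z,yaw,frm=None):
    o=bot.get_obs();p=np.array(frm or o["ee_pos"]);c=np.radians(o["tcp_rot"][2])
    d=np.array([x,y,z])-p
    print("tool mm",np.round(1000*np.array([d[0]*np.cos(c)+d[1]*np.sin(c),d[0]*np.sin(c)-d[1]*np.cos(c),-d[2]]),1),"turn",np.round((o["tcp_rot"][2]-yaw+180)%360-180,2))
E
python3 - <<'E'
from h import *
import cv2
from workcell import camera
state();delta(.567,-.070,.10,197.3)
a=cv2.resize(camera("top")[150:260,330:450],None,fx=5,fy=5,interpolation=cv2.INTER_CUBIC);cv2.imwrite("pics/c3.png",a)
E
```

```text
{'time': 1.725, 'q': [-6.9662, 7.0661, 4.5472, 87.5547, 0.0138, -24.1935], 'ee_pos': [0.5668, -0.0692, 0.1609], 'tcp_rot': [179.9572, -0.0615, -162.7727], 'wrist_force': [-1.3896, 0.2371, 0.2147], 'opening': 0.0853, 'grasp_force': 0.0}
tool mm [ 0.1 -0.8 60.9] turn -0.07
```

View pics/c3.png

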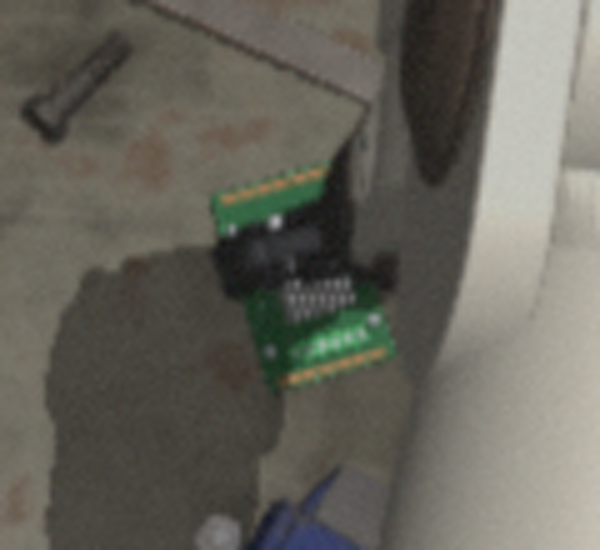

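The gripper stands squarely over the sink, with fins visible at (320,297). I'll descend and grasp.

Request:
send_rows:
  targets: "0 -0.8 40 0 0; 0 -0.8 80 0 0; 0 -0.8 120 0 0; 0 -0.8 140 0 0; 0 -0.8 149 0 0; 0 -0.8 149 0 0; 0 -0.8 149 0 255; 0 -0.8 149 0 255; 0 -0.8 149 0 255; 0 -0.8 149 0 255; 0 -0.8 149 0 255; 0 -0.8 149 0 255"
  newtons: 40

```text
time: 3.28
ee_pos: [0.5678, -0.0701, 0.0129]
tcp_rot: [-180.0, 0.0, -162.7]
wrist_force: [-1.8, 0.0, 5.3]
opening: 0.0316
grasp_force: 39.8
```

```bash
python3 - <<'E'
from h import *
state()
E
```

```text
{'time': 3.275, 'q': [-7.0404, 9.4186, -9.2906, 71.2382, 0.0043, -24.299], 'ee_pos': [0.5678, -0.0701, 0.0129], 'tcp_rot': [-179.9823, 0.0497, -162.7414], 'wrist_force': [-1.8416, 0.035, 5.343], 'opening': 0.0316, 'grasp_force': 39.8274}
```

Request:
send_rows:
  targets: "0 0 -15 0 255; 0 0 -50 0 255; -3 20 -90 3 255; -8 60 -115 9 255; -14 100 -115 15 255; -20 140 -115 21 255; -25 180 -115 26 255; -30 220 -115 30 255; -35 255 -115 32.5 255; -38 275 -110 32.5 255; -39.2 281.7 -105 32.5 255; -39.2 281.7 -100 32.5 255; -39.2 281.7 -100 32.5 255; -39.2 281.7 -100 32.5 255"

```text
time: 5.03
ee_pos: [0.5215, 0.2098, 0.1124]
tcp_rot: [-180.0, 0.0, 164.7]
wrist_force: [0.3, -0.3, -1.6]
opening: 0.0312
grasp_force: 40.2
```

```bash
python3 - <<'E'
from h import *
import cv2
from workcell import camera
state()
t=camera("top");s=camera("side")
a=cv2.resize(t[165:265,230:330],None,fx=4,fy=4,interpolation=cv2.INTER_CUBIC)
b=cv2.resize(s[145:245,220:320],None,fx=4,fy=4,interpolation=cv2.INTER_CUBIC)
cv2.imwrite("pics/c4.png",np.hstack([a,b]))
E
```

```text
{'time': 5.025, 'q': [21.9175, 5.9218, -2.0472, 82.0308, -0.0066, 37.2096], 'ee_pos': [0.5215, 0.2098, 0.1124], 'tcp_rot': [-179.9949, 0.0042, 164.708], 'wrist_force': [0.2763, -0.2506, -1.6012], 'opening': 0.0312, 'grasp_force': 40.2005}
```

View pics/c4.png

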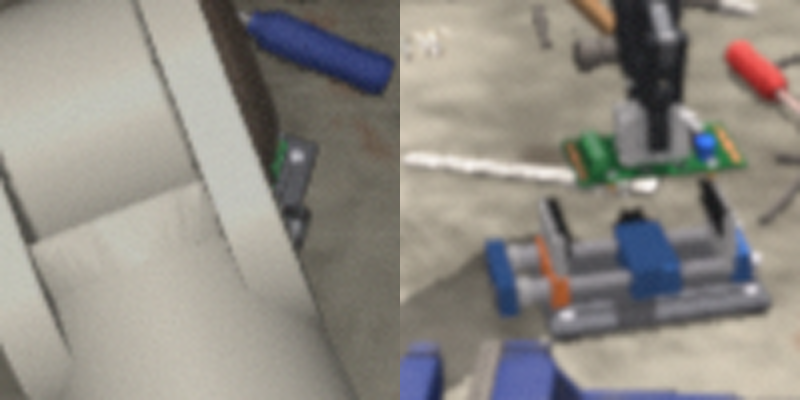

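Side crop: the board is level in the grip, with near-edge corners at (583,187) and (748,161). The jaws' black inner faces run (552,203)-(575,243) on the sprung jaw and (703,183)-(724,238) on the fixed jaw. The top camera is blocked by the arm.

```bash
python3 - <<'E'
from h import *
def C(x,y):return (220+(x-402)/4,145+(y-2)/4)
o=np.array([.5215,.2098]);e=np.array([-.9648,.263]);f=np.array([-.263,-.9648])
def rep(n,x,y,z):
    p=ray("side",C(x,y),z)[:2];print(n,np.round(p,4),"along x_h,y_h from TCP mm",np.round(1000*np.array([(p-o)@e,(p-o)@f]),1))
rep("board sprung near",583,187,.107);rep("board fixed near",748,161,.107);rep("board sprung far",562,143,.1085);rep("board fixed far",725,122,.1085)
rep("spr near",577,245,.068);rep("spr far",556,203,.068);rep("fix near",722,238,.068);rep("fix far",701,183,.068)
E
```

```text
board sprung near [0.4601 0.1862] along x_h,y_h from TCP mm [53.1 39. ]
board fixed near [0.568  0.1656] along x_h,y_h from TCP mm [-56.5  30.4]
board sprung far [0.4757 0.2507] along x_h,y_h from TCP mm [ 54.9 -27.5]
board fixed far [0.5847 0.2248] along x_h,y_h from TCP mm [-57.  -31.1]
spr near [0.4532 0.1854] along x_h,y_h from TCP mm [59.5 41.5]
spr far [0.4671 0.2472] along x_h,y_h from TCP mm [ 62.4 -21.8]
fix near [0.5367 0.1458] along x_h,y_h from TCP mm [-31.5  57.8]
fix far [0.5645 0.2238] along x_h,y_h from TCP mm [-37.8 -24.8]
```

Request:
send_rows:
  targets: "4 2 10 0 255; 4 2 25 0 255; 4 2 34 0 255; 4 2 34 0 255; 4 2 34 0 255"
  newtons: 20

```text
time: 5.75
ee_pos: [0.5181, 0.2136, 0.0785]
tcp_rot: [180.0, 0.0, 164.8]
wrist_force: [-0.1, 0.0, -2.0]
opening: 0.0313
grasp_force: 40.2
```

Request:
send_rows:
  targets: "0 0 1 0 255; 0 0 2 0 255; 0.3 0 3 0 255; 0.6 0 4 0 255; 1 0 5 0 255; 1 0 5 0 255"
  newtons: 20

```text
time: 6.5
ee_pos: [0.5175, 0.2139, 0.0745]
tcp_rot: [180.0, 0.1, 164.8]
wrist_force: [-2.3, -1.1, 6.2]
opening: 0.0315
grasp_force: 41.3
```

Request:
send_rows:
  targets: "0 0 0 0 185; 0 0 0 0 185; 0 0 0 0 185; 0 0 0 0 185"
  newtons: 20

```text
time: 7.0
ee_pos: [0.5175, 0.2139, 0.0746]
tcp_rot: [180.0, 0.1, 164.8]
wrist_force: [-2.6, -1.4, 6.8]
opening: 0.0313
grasp_force: 41.3
```

Request:
send_rows:
  targets: "0 0 0 0 168; 0 0 0 0 168; 0 0 0 0 168"
  newtons: 20

```text
time: 7.38
ee_pos: [0.5175, 0.2139, 0.0746]
tcp_rot: [180.0, 0.1, 164.8]
wrist_force: [-1.8, -1.3, 5.9]
opening: 0.0315
grasp_force: 41.3
```

Request:
send_rows:
  targets: "0 0 0.5 0 168; 0 0 1 0 168; 0 0 1 0 168"
  newtons: 20

```text
time: 7.75
ee_pos: [0.5175, 0.2141, 0.0739]
tcp_rot: [179.9, 0.1, 164.8]
wrist_force: [-4.2, -0.8, 8.4]
opening: 0.0314
grasp_force: 41.6
```

```bash
python3 - <<'E'
from h import *
import cv2
from workcell import camera
print(bot.get_obs()["torque"])
state()
s=camera("side")
b=cv2.resize(s[155:235,225:325],None,fx=7,fy=7,interpolation=cv2.INTER_CUBIC)
cv2.imwrite("pics/c5.png",b)
E
```

```text
[-0.22377409  0.26683734 -0.04099177]
{'time': 7.75, 'q': [22.4774, 6.0665, -6.1596, 77.6479, -0.0025, 37.7139], 'ee_pos': [0.5175, 0.2141, 0.0739], 'tcp_rot': [179.9249, 0.1012, 164.7634], 'wrist_force': [-4.2486, -0.8236, 8.379], 'opening': 0.0314, 'grasp_force': 41.6173}
```

View pics/c5.png

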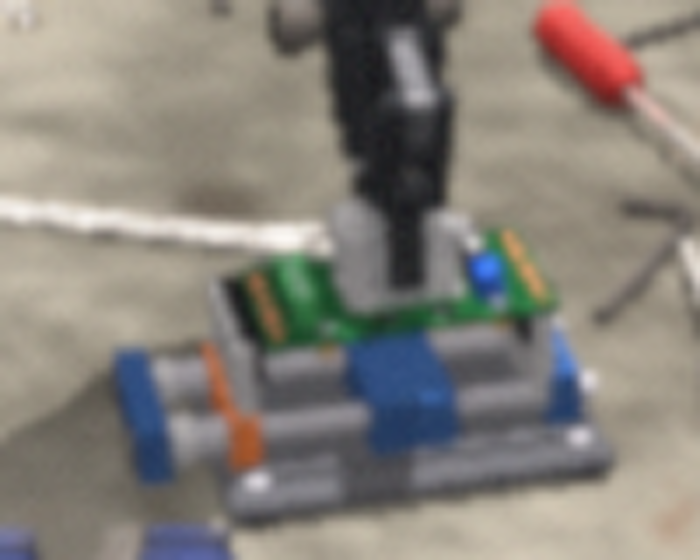

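The side crop shows the sprung end, about (265,345), inside the sprung jaw. The fixed end rests on the fixed jaw top at about (545,305). The board hasn't tilted much yet, so I'll keep lowering gently.

Request:
send_rows:
  targets: "0.5 0 0 0 168; 1 0 0.5 0 168; 1 0 1 0 168; 1 0 1 0 168"
  newtons: 20

```text
time: 8.3
ee_pos: [0.517, 0.2143, 0.073]
tcp_rot: [179.9, 0.2, 164.8]
wrist_force: [-1.2, -1.1, 7.3]
opening: 0.0316
grasp_force: 41.7
```

It's pivoting: TCP z drops while the force stays around 9 N. I'll continue.

Request:
send_rows:
  targets: "0.4 0 0.5 0 168; 0.8 0 1 0 168; 1 0 1.5 0 168; 1.2 0 2 0 168; 1.2 0 2 0 168"
  newtons: 20

```text
time: 8.93
ee_pos: [0.5159, 0.2145, 0.0708]
tcp_rot: [179.9, 0.2, 164.8]
wrist_force: [-0.5, -1.5, 6.5]
opening: 0.0314
grasp_force: 41.7
```

Request:
send_rows:
  targets: "0.4 0 0.5 0 168; 0.6 0 1 0 168; 0.8 0 1.5 0 168; 0.8 0 1.5 0 168"
  newtons: 20

```text
time: 9.43
ee_pos: [0.5152, 0.2147, 0.0693]
tcp_rot: [179.9, 0.2, 164.7]
wrist_force: [1.0, -1.2, 6.3]
opening: 0.0318
grasp_force: 41.9
```

Request:
send_rows:
  targets: "0 0 -1 0 168; 0 0 -3 0 168; 0 0 -3 0 168; 0 0 -3 0 168"
  newtons: 20

```text
time: 9.93
ee_pos: [0.5139, 0.2146, 0.0704]
tcp_rot: [-180.0, -0.0, 164.8]
wrist_force: [-0.4, -0.0, -1.4]
opening: 0.032
grasp_force: 40.9
```

```bash
python3 - <<'E'
from h import *
import cv2
from workcell import camera
print(bot.get_obs()["torque"])
state()
s=camera("side")
b=cv2.resize(s[170:235,225:325],None,fx=8,fy=8,interpolation=cv2.INTER_CUBIC)
cv2.imwrite("pics/c6.png",b)
E
```

```text
[-0.00982134  0.01493934 -0.02187373]
{'time': 9.925, 'q': [22.6618, 5.8802, -6.7461, 77.4149, 0.0042, 37.8955], 'ee_pos': [0.5139, 0.2146, 0.0704], 'tcp_rot': [-179.978, -0.0351, 164.7663], 'wrist_force': [-0.3594, -0.0075, -1.4066], 'opening': 0.032, 'grasp_force': 40.8905}
```

View pics/c6.png

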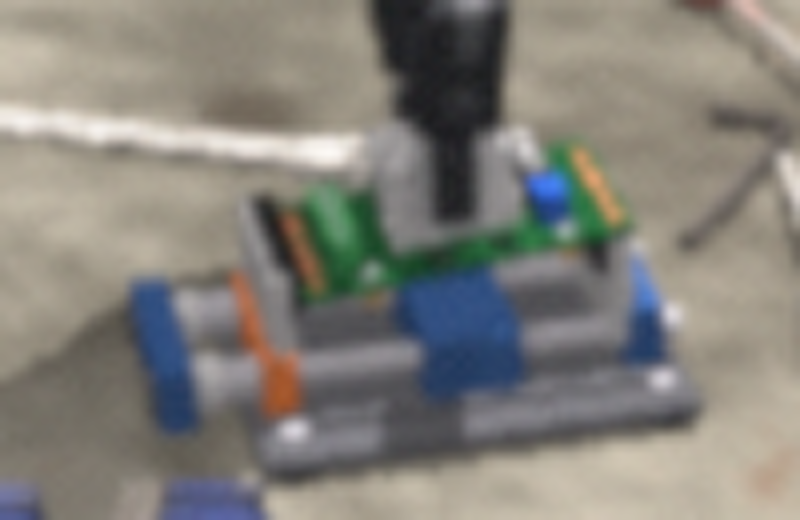

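The tilt is clear: the near lower corners are at (308,300) on the sprung end, tucked against the black lip, and (632,232) on the fixed end, raised above the jaw. I'll work out the corner positions in the near-edge plane.

```bash
python3 - <<'E'
from h import *
o=np.array([.5139,.2146,0]);e=np.array([-.9650,.2622,0]);f=np.array([-.2622,-.9650,0])
m=camera_model("side");K=np.array(m["K"]);P=np.array(m["pose"])
def pl(x,y,c):
    d=P[:3,:3]@np.linalg.inv(K)@np.array([225+(x-3.5)/8,170+(y-3.5)/8,1]);w=P[:3,3]
    p=w+d*((c-(w-o)@f)/(d@f));return np.round([1000*((p-o)@e),1000*p[2]],1)
for c in(.033,.035,.037): print(c,"sprung",pl(306,301,c),"fixed",pl(632,232,c))
print("jaw tops near, y_h~30:",pl(632,232,.03),pl(298,303,.03))
E
```

```text
0.033 sprung [51.9 58.3] fixed [-56.7  67.9]
0.035 sprung [52.2 59.4] fixed [-56.2  69. ]
0.037 sprung [52.5 60.5] fixed [-55.7  70. ]
jaw tops near, y_h~30: [-57.5  66.4] [54.1 56.4]
```

Request:
send_rows:
  targets: "1 0 -0.5 0 168; 2 0 -0.5 0 168; 3 0 -0.5 0 168; 4 0 -0.5 0 168; 5 0 -0.5 0 168; 5 0 -0.5 0 168"

```text
time: 10.72
ee_pos: [0.5099, 0.2158, 0.0714]
tcp_rot: [180.0, 0.1, 164.7]
wrist_force: [5.0, -1.2, -4.5]
opening: 0.0316
grasp_force: 40.6
```

Request:
send_rows:
  targets: "1 0 0 0 168; 2 0 0 0 168; 3 0 0 0 168; 3 0 0 0 168"

```text
time: 11.22
ee_pos: [0.5072, 0.2165, 0.0715]
tcp_rot: [180.0, 0.1, 164.7]
wrist_force: [6.0, -2.0, -4.3]
opening: 0.0315
grasp_force: 40.5
```

Request:
send_rows:
  targets: "1 0 0.5 0 168; 2 0 0.5 0 168; 3 0 0.5 0 168; 4 0 0.5 0 168; 5 0 0.5 0 168; 5 0 0.5 0 168"

```text
time: 11.98
ee_pos: [0.503, 0.2177, 0.0714]
tcp_rot: [180.0, 0.2, 164.7]
wrist_force: [7.5, -3.2, -3.0]
opening: 0.0312
grasp_force: 40.7
```

Request:
send_rows:
  targets: "0.7 0 0 0 168; 1.4 0 0 0 168; 2 0 0 0 168; 2 0 0 0 168"

```text
time: 12.48
ee_pos: [0.5012, 0.2182, 0.0714]
tcp_rot: [180.0, 0.2, 164.7]
wrist_force: [8.5, -4.3, -2.1]
opening: 0.0314
grasp_force: 40.7
```

Request:
send_rows:
  targets: "0.5 0 0 0 168; 1 0 0 0 168; 1.5 0 0 0 168; 1.5 0 0 0 168"

```text
time: 12.98
ee_pos: [0.4999, 0.2186, 0.0715]
tcp_rot: [180.0, 0.2, 164.7]
wrist_force: [8.5, -3.4, -2.3]
opening: 0.0314
grasp_force: 40.7
```

Request:
send_rows:
  targets: "0.3 0 0 0 168; 0.6 0 0 0 168; 0.6 0 0 0 168"

```text
time: 13.35
ee_pos: [0.4994, 0.2187, 0.0715]
tcp_rot: [180.0, 0.2, 164.7]
wrist_force: [9.2, -4.4, -2.4]
opening: 0.0313
grasp_force: 40.7
```

Request:
send_rows:
  targets: "0.4 0 0 0 168; 0.8 0 0 0 168; 0.8 0 0 0 168"

```text
time: 13.72
ee_pos: [0.4992, 0.2187, 0.0717]
tcp_rot: [180.0, 0.3, 164.7]
wrist_force: [12.2, -5.8, -3.1]
opening: 0.0315
grasp_force: 40.7
```

Request:
send_rows:
  targets: "0.3 0 0 0 168; 0.6 0 0 0 168; 0.6 0 0 0 168"

```text
time: 14.1
ee_pos: [0.4989, 0.2188, 0.0719]
tcp_rot: [180.0, 0.3, 164.7]
wrist_force: [12.9, -5.5, -2.6]
opening: 0.0312
grasp_force: 40.8
```

The jaw is at its stop, at about 14 N along x. Before lowering I'll back off slightly and try easing the grip.

Request:
send_rows:
  targets: "-0.4 0 0 0 163; -0.4 0 0 0 163"
  newtons: 20

```text
time: 14.35
ee_pos: [0.499, 0.2188, 0.0718]
tcp_rot: [180.0, 0.3, 164.7]
wrist_force: [11.5, -4.9, -1.3]
opening: 0.0315
grasp_force: 40.8
```

Request:
send_rows:
  targets: "0 0 0 0 160; 0 0 0 0 160"
  newtons: 20

```text
time: 14.6
ee_pos: [0.4987, 0.2191, 0.0722]
tcp_rot: [179.9, 0.3, 164.7]
wrist_force: [8.0, -4.9, 2.2]
opening: 0.0317
grasp_force: 9.4
```

The grip has eased to 9 N and the board is still held in the jaw. Now I'll lower it, drawing back slightly as it levels.

Request:
send_rows:
  targets: "-0.2 0 0.5 0 160; -0.4 0 1 0 160; -0.4 0 1 0 160"
  newtons: 20

```text
time: 14.98
ee_pos: [0.4992, 0.219, 0.0716]
tcp_rot: [179.9, 0.3, 164.7]
wrist_force: [7.8, -4.8, 4.0]
opening: 0.0319
grasp_force: 9.7
```

Request:
send_rows:
  targets: "0.2 0 0.5 0 160; 0.4 0 1 0 160; 0.4 0 1.5 0 160; 0.4 0 1.5 0 160"
  newtons: 20

```text
time: 15.48
ee_pos: [0.4989, 0.2191, 0.0701]
tcp_rot: [179.9, 0.3, 164.7]
wrist_force: [8.1, -3.9, 5.2]
opening: 0.0319
grasp_force: 9.7
```

```bash
python3 - <<'E'
from h import *
import cv2
from workcell import camera
print(bot.get_obs()["torque"])
s=camera("side")
b=cv2.resize(s[170:235,225:325],None,fx=8,fy=8,interpolation=cv2.INTER_CUBIC)
cv2.imwrite("pics/c7.png",b)
E
```

```text
[-0.95079638 -1.51301272  0.02333164]
```

View pics/c7.png

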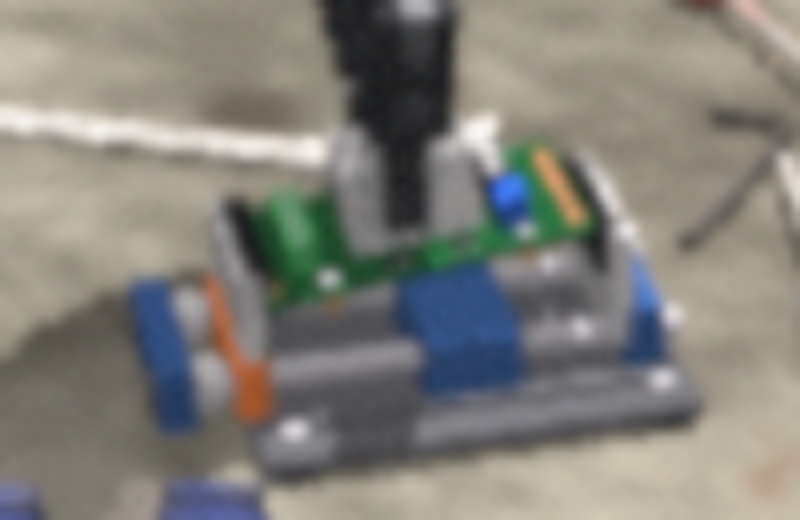

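The sprung edge is in its groove, at about (270,300), and the fixed end at (598,238) is now inside the fixed jaw's lip. I'll measure the remaining height.

```bash
python3 - <<'E'
from h import *
o=np.array([.4989,.2191,0]);e=np.array([-.9650,.2622,0]);f=np.array([-.2622,-.9650,0])
m=camera_model("side");K=np.array(m["K"]);P=np.array(m["pose"])
def pl(x,y,c):
    d=P[:3,:3]@np.linalg.inv(K)@np.array([225+(x-3.5)/8,170+(y-3.5)/8,1]);w=P[:3,3]
    p=w+d*((c-(w-o)@f)/(d@f));return np.round([1000*((p-o)@e),1000*p[2]],1)
for c in(.033,.035,.037): print(c,"mid",pl(272,304,c),pl(420,275,c),"fixed",pl(598,238,c))
state()
E
```

```text
0.033 mid [47.2 58.7] [-1.3 62.1] fixed [-60.9  67.1]
0.035 mid [47.5 59.7] [-0.9 63.2] fixed [-60.5  68.2]
0.037 mid [47.7 60.8] [-0.6 64.2] fixed [-60.   69.2]
{'time': 15.525, 'q': [23.7768, 3.9345, -8.8599, 76.9225, -0.1244, 39.0706], 'ee_pos': [0.4989, 0.2191, 0.0701], 'tcp_rot': [179.9181, 0.2982, 164.7057], 'wrist_force': [8.7283, -3.9102, 4.7565], 'opening': 0.0317, 'grasp_force': 9.6974}
```

The board slipped about 4 mm in the light grip, so its fixed edge is near the lip. I'll firm the grip to 20 N and push back to the stop.

Request:
send_rows:
  targets: "0 0 0 0 255; 0 0 0 0 255; 0.5 0 -0.3 0 255; 1 0 -0.5 0 255; 1.5 0 -0.5 0 255; 1.5 0 -0.5 0 255"
  newtons: 20

```text
time: 16.27
ee_pos: [0.4974, 0.2195, 0.0703]
tcp_rot: [179.9, 0.3, 164.7]
wrist_force: [10.0, -4.5, 2.4]
opening: 0.0319
grasp_force: 21.9
```

Request:
send_rows:
  targets: "0.5 0 0 0 255; 1 0 0 0 255; 1 0 0 0 255"

```text
time: 16.65
ee_pos: [0.497, 0.2196, 0.0705]
tcp_rot: [179.9, 0.4, 164.7]
wrist_force: [11.8, -5.2, 1.7]
opening: 0.0316
grasp_force: 21.9
```

Request:
send_rows:
  targets: "0 0 0.5 0 255; -0.2 0 1 0 255; -0.4 0 1.5 0 255; -0.4 0 1.5 0 255"

```text
time: 17.15
ee_pos: [0.4973, 0.2196, 0.0698]
tcp_rot: [179.9, 0.4, 164.7]
wrist_force: [9.6, -6.2, 8.5]
opening: 0.0314
grasp_force: 22.7
```

```bash
python3 - <<'E'
from h import *
o=bot.get_obs();state()
e=np.array([-.9650,.2622,0]);f=np.array([-.2622,-.9650,0])
F=o["wrist_force"]-np.array([0,0,-1.6]);T=o["torque"];print("Fx_h",F@e,"Fy_h",F@f,"Fz",F[2],"T about x_h,y_h",T@e,T@f)
E
```

```text
{'time': 17.15, 'q': [23.9048, 3.71, -9.1372, 76.8014, -0.1538, 39.207], 'ee_pos': [0.4973, 0.2196, 0.0698], 'tcp_rot': [179.897, 0.3695, 164.6969], 'wrist_force': [9.5545, -6.2383, 8.4623], 'opening': 0.0314, 'grasp_force': 22.7493}
Fx_h -10.855830946928295 Fy_h 3.514788160748716 Fz 10.062250675040795 T about x_h,y_h 0.6948805874576314 1.816128838923465
```

Request:
send_rows:
  targets: "0.2 0 -1 0 255; 0.4 0 -1.5 0 255; 0.4 0 -1.5 0 255"

```text
time: 17.52
ee_pos: [0.4969, 0.2196, 0.0704]
tcp_rot: [179.9, 0.4, 164.7]
wrist_force: [11.0, -4.7, 2.1]
opening: 0.0317
grasp_force: 21.8
```

```bash
cat >> h.py <<'E'
def ft():
    o=state();e=np.array([-.9650,.2622,0]);f=np.array([-.2622,-.9650,0])
    F=o["wrist_force"]-np.array([0,0,-1.6]);T=o["torque"];print("Fx_h %.2f Fy_h %.2f Fz %.2f Tx %.3f Ty %.3f"%(F@e,F@f,F[2],T@e,T@f))
    M=np.array([.510,.213,0]);print("TCP rel M",(o["ee_pos"]-M)@e*1000,(o["ee_pos"]-M)@f*1000)
E
python3 -c "
from h import *
ft()"
```

```text
{'time': 17.525, 'q': [23.9323, 3.6806, -9.0965, 76.9058, -0.1688, 39.2366], 'ee_pos': [0.4969, 0.2196, 0.0704], 'tcp_rot': [179.9301, 0.3524, 164.6951], 'wrist_force': [10.9786, -4.7173, 2.1222], 'opening': 0.0317, 'grasp_force': 21.8282}
Fx_h -11.83 Fy_h 1.67 Fz 3.72 Tx 0.443 Ty 2.500
TCP rel M 14.363758128299967 -2.955943250021488
```

Comparing the torques, the extra vertical load acts about 60–70 mm towards +x, in the sprung groove. So the fixed edge is not touching its lip, and I'll keep lowering.

Request:
send_rows:
  targets: "0 0 1 0 255; -0.2 0 1.5 0 255; -0.4 0 2 0 255; -0.5 0 2.3 0 255; -0.5 0 2.3 0 255"

```text
time: 18.15
ee_pos: [0.4974, 0.2196, 0.069]
tcp_rot: [179.9, 0.4, 164.7]
wrist_force: [8.6, -5.6, 7.8]
opening: 0.0316
grasp_force: 22.8
```

```bash
python3 -c "
from h import *
ft()"
```

```text
{'time': 18.15, 'q': [23.9018, 3.7368, -9.1985, 76.7191, -0.1457, 39.2018], 'ee_pos': [0.4974, 0.2196, 0.069], 'tcp_rot': [179.8944, 0.36, 164.6992], 'wrist_force': [8.6487, -5.6313, 7.8442], 'opening': 0.0316, 'grasp_force': 22.8016}
Fx_h -9.82 Fy_h 3.17 Fz 9.44 Tx 0.723 Ty 1.747
TCP rel M 13.940792502796564 -3.0742877306782783
```

Request:
send_rows:
  targets: "0.4 0 0 0 255; 0.4 0 0.5 0 255; 0.4 0 1 0 255; 0.3 0 1.5 0 255; 0.3 0 1.5 0 255"

```text
time: 18.77
ee_pos: [0.4976, 0.2196, 0.0678]
tcp_rot: [179.9, 0.4, 164.7]
wrist_force: [10.9, -7.0, 9.4]
opening: 0.0313
grasp_force: 23.0
```

```bash
python3 -c "
from h import *
ft()"
```

```text
{'time': 18.775, 'q': [23.9111, 3.728, -9.3397, 76.5265, -0.181, 39.2189], 'ee_pos': [0.4976, 0.2196, 0.0678], 'tcp_rot': [179.8837, 0.4288, 164.6911], 'wrist_force': [10.9463, -6.9802, 9.3771], 'opening': 0.0313, 'grasp_force': 23.0114}
Fx_h -12.39 Fy_h 3.87 Fz 10.98 Tx 0.772 Ty 2.120
TCP rel M 13.732346222660896 -3.1310918546530475
```

Request:
send_rows:
  targets: "-0.3 0 0.5 0 255; -0.6 0 1 0 255; -0.8 0 1.5 0 255; -0.8 0 1.5 0 255"

```text
time: 19.27
ee_pos: [0.498, 0.2195, 0.066]
tcp_rot: [179.9, 0.4, 164.7]
wrist_force: [9.5, -6.5, 7.6]
opening: 0.0316
grasp_force: 23.0
```

```bash
python3 - <<'E'
from h import *
import cv2
from workcell import camera
ft()
s=camera("side")
b=cv2.resize(s[170:235,225:325],None,fx=8,fy=8,interpolation=cv2.INTER_CUBIC)
cv2.imwrite("pics/c8.png",b)
E
```

```text
{'time': 19.275, 'q': [23.8659, 3.8586, -9.4032, 76.378, -0.1528, 39.1646], 'ee_pos': [0.498, 0.2195, 0.066], 'tcp_rot': [179.891, 0.3758, 164.7005], 'wrist_force': [9.5155, -6.4559, 7.569], 'opening': 0.0316, 'grasp_force': 22.9815}
Fx_h -10.88 Fy_h 3.74 Fz 9.17 Tx 0.694 Ty 1.901
TCP rel M 13.29231215871063 -3.1164173160971473
```

View pics/c8.png

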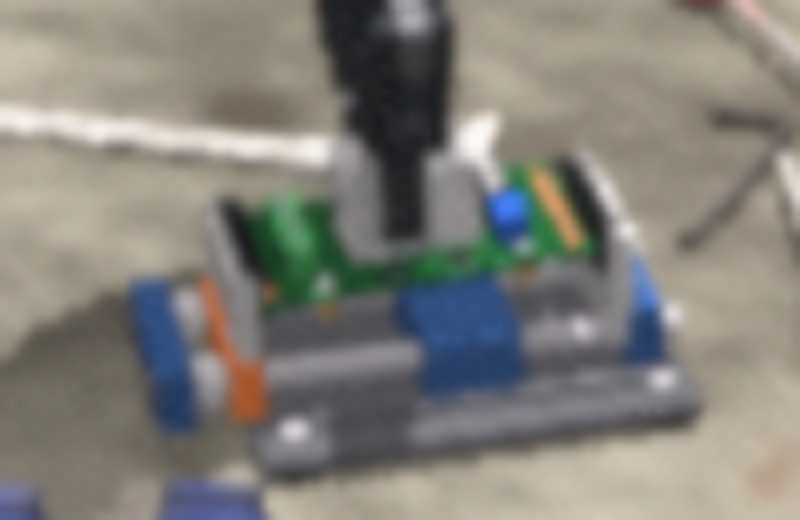

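The board looks almost level. Its fixed end at about (590,258) sits inside the fixed jaw below its top, and the sprung end at about (272,306) is in the groove.

```bash
python3 - <<'E'
from h import *
o=np.array([.498,.2195,0]);e=np.array([-.9650,.2622,0]);f=np.array([-.2622,-.9650,0])
m=camera_model("side");K=np.array(m["K"]);P=np.array(m["pose"])
def pl(x,y,c):
    d=P[:3,:3]@np.linalg.inv(K)@np.array([225+(x-3.5)/8,170+(y-3.5)/8,1]);w=P[:3,3]
    p=w+d*((c-(w-o)@f)/(d@f));return np.round([1000*((p-o)@e),1000*p[2]],1)
import cv2
for c in(.033,.036): print(c,"spr",pl(272,306,c),"fixed",pl(592,257,c),"pillars foot mid",pl(328,312,c-.006),pl(527,275,c-.006))
b=cv2.imread("pics/c8.png").astype(int)
g=(b[:,:,1]>b[:,:,2]+25)&(b[:,:,1]>b[:,:,0]+15)
pts=[];
for x in range(275,595,20):
    ys=np.where(g[:,x])[0]
    if len(ys): pts.append((x,ys.max()))
print([(p,pl(*p,.035).tolist()) for p in pts])
E
```

```text
0.033 spr [46.3 57.9] fixed [-59.8  60.3] pillars foot mid [27.4 49.8] [-39.1  53.7]
0.036 spr [46.7 59.5] fixed [-59.1  61.9] pillars foot mid [27.9 51.4] [-38.4  55.3]
[((275, np.int64(276)), [44.9, 69.6]), ((295, np.int64(302)), [39.1, 59.3]), ((315, np.int64(302)), [32.6, 58.3]), ((335, np.int64(293)), [26.0, 60.6]), ((355, np.int64(291)), [19.5, 60.4]), ((375, np.int64(288)), [13.0, 60.5]), ((415, np.int64(280)), [-0.2, 61.5]), ((435, np.int64(277)), [-6.8, 61.6]), ((455, np.int64(276)), [-13.4, 61.1]), ((475, np.int64(270)), [-20.1, 62.3]), ((495, np.int64(269)), [-26.7, 61.7]), ((515, np.int64(266)), [-33.4, 61.8]), ((535, np.int64(260)), [-40.1, 63.1]), ((555, np.int64(258)), [-46.9, 62.8])]
```

Request:
send_rows:
  targets: "-0.2 0 0.5 0 255; -0.4 0 1 0 255; -0.6 0 1.4 0 255; -0.6 0 1.4 0 255"

```text
time: 19.82
ee_pos: [0.4984, 0.2194, 0.0645]
tcp_rot: [179.9, 0.3, 164.7]
wrist_force: [9.1, -5.5, 7.7]
opening: 0.0318
grasp_force: 23.1
```

```bash
python3 -c "
from h import *
ft()"
```

```text
{'time': 19.825, 'q': [23.8327, 3.9566, -9.4696, 76.235, -0.1343, 39.1266], 'ee_pos': [0.4984, 0.2194, 0.0645], 'tcp_rot': [179.8904, 0.3475, 164.7054], 'wrist_force': [9.0623, -5.4878, 7.741], 'opening': 0.0318, 'grasp_force': 23.0564}
Fx_h -10.18 Fy_h 2.92 Fz 9.34 Tx 0.548 Ty 1.697
TCP rel M 12.90873339764346 -3.1406662929508298
```

Close to level now. I'll let the spring push the board back toward the fixed jaw, easing off the vertical load.

Request:
send_rows:
  targets: "-1 0 -0.4 0 255; -2 0 -0.8 0 255; -3 0 -0.8 0 255; -4 0 -0.8 0 255; -4 0 -0.8 0 255"

```text
time: 20.45
ee_pos: [0.5017, 0.2185, 0.0646]
tcp_rot: [179.9, 0.3, 164.7]
wrist_force: [6.7, -3.5, 4.6]
opening: 0.032
grasp_force: 22.6
```

```bash
python3 -c "
from h import *
ft()"
```

```text
{'time': 20.45, 'q': [23.581, 4.3895, -8.9915, 76.3488, -0.0965, 38.8637], 'ee_pos': [0.5017, 0.2185, 0.0646], 'tcp_rot': [179.9056, 0.271, 164.7168], 'wrist_force': [6.697, -3.5136, 4.6274], 'opening': 0.032, 'grasp_force': 22.6044}
Fx_h -7.38 Fy_h 1.63 Fz 6.23 Tx 0.257 Ty 1.550
TCP rel M 9.40661330638733 -3.1271674199692088
```

Request:
send_rows:
  targets: "-1 0 -0.2 0 255; -2 0 -0.4 0 255; -2.5 0 -0.4 0 255; -2.5 0 -0.4 0 255"

```text
time: 20.95
ee_pos: [0.5035, 0.2179, 0.0645]
tcp_rot: [179.9, 0.2, 164.7]
wrist_force: [5.6, -1.7, 1.6]
opening: 0.0318
grasp_force: 22.4
```

```bash
python3 -c "
from h import *
ft()"
```

```text
{'time': 20.95, 'q': [23.4306, 4.6597, -8.714, 76.4294, -0.052, 38.7057], 'ee_pos': [0.5035, 0.2179, 0.0645], 'tcp_rot': [179.9174, 0.1861, 164.7248], 'wrist_force': [5.5759, -1.7387, 1.6312], 'opening': 0.0318, 'grasp_force': 22.3589}
Fx_h -5.84 Fy_h 0.22 Fz 3.23 Tx 0.056 Ty 1.148
TCP rel M 7.525908209869063 -3.075144070762382
```

Request:
send_rows:
  targets: "-0.7 0 0 0 255; -1.4 0 -0.2 0 255; -2 0 -0.2 0 255; -2 0 -0.2 0 255"

```text
time: 21.45
ee_pos: [0.5047, 0.2175, 0.0642]
tcp_rot: [179.9, 0.1, 164.8]
wrist_force: [5.4, -1.0, 2.3]
opening: 0.0318
grasp_force: 22.4
```

```bash
python3 -c "
from h import *
ft()"
```

```text
{'time': 21.45, 'q': [23.3233, 4.8855, -8.513, 76.4963, -0.0118, 38.5695], 'ee_pos': [0.5047, 0.2175, 0.0642], 'tcp_rot': [179.9436, 0.0897, 164.7538], 'wrist_force': [5.4209, -1.0442, 2.3093], 'opening': 0.0318, 'grasp_force': 22.4161}
Fx_h -5.50 Fy_h -0.41 Fz 3.91 Tx -0.111 Ty 0.825
TCP rel M 6.2846065573748415 -3.004733671438795
```

Request:
send_rows:
  targets: "-0.5 0 0 0 255; -1 0 0 0 255; -1 0 0 0 255"

```text
time: 21.82
ee_pos: [0.5051, 0.2174, 0.064]
tcp_rot: [180.0, 0.0, 164.8]
wrist_force: [3.7, 0.1, 4.4]
opening: 0.0315
grasp_force: 22.8
```

```bash
python3 -c "
from h import *
ft()"
```

```text
{'time': 21.825, 'q': [23.2724, 4.9907, -8.421, 76.5416, 0.0215, 38.51], 'ee_pos': [0.5051, 0.2174, 0.064], 'tcp_rot': [179.9541, 0.0232, 164.7624], 'wrist_force': [3.7023, 0.0505, 4.3832], 'opening': 0.0315, 'grasp_force': 22.754}
Fx_h -3.56 Fy_h -1.02 Fz 5.98 Tx -0.287 Ty 0.370
TCP rel M 5.840367057199445 -2.9452240669199625
```

Request:
send_rows:
  targets: "-0.3 0 -0.5 0 255; -0.5 0 -0.9 0 255; -0.5 0 -0.9 0 255"

```text
time: 22.2
ee_pos: [0.5051, 0.2173, 0.0641]
tcp_rot: [180.0, -0.0, 164.8]
wrist_force: [2.4, 3.2, 0.9]
opening: 0.0316
grasp_force: 22.1
```

```bash
python3 -c "
from h import *
ft()"
```

```text
{'time': 22.2, 'q': [23.2544, 5.0594, -8.3352, 76.6364, 0.0395, 38.4743], 'ee_pos': [0.5051, 0.2173, 0.0641], 'tcp_rot': [179.9883, -0.0488, 164.7801], 'wrist_force': [2.3732, 3.2322, 0.9361], 'opening': 0.0316, 'grasp_force': 22.1245}
Fx_h -1.44 Fy_h -3.74 Fz 2.54 Tx -0.959 Ty 0.001
TCP rel M 5.8323567003154775 -2.8461030298721117
```

Request:
send_rows:
  targets: "0 0 0 0 160; 0 0 0 0 160; 0 0 0 0 157; 0 0 0 0 157"

```text
time: 22.7
ee_pos: [0.5051, 0.2167, 0.0641]
tcp_rot: [-179.9, -0.0, 164.8]
wrist_force: [-0.5, 1.9, -0.5]
opening: 0.0326
grasp_force: 0.5
```

```bash
python3 -c "
from h import *
ft()"
```

```text
{'time': 22.7, 'q': [23.2298, 5.0514, -8.345, 76.6647, -0.0201, 38.4646], 'ee_pos': [0.5051, 0.2167, 0.0641], 'tcp_rot': [-179.9463, -0.0353, 164.7651], 'wrist_force': [-0.4616, 1.8926, -0.5453], 'opening': 0.0326, 'grasp_force': 0.5003}
Fx_h 0.94 Fy_h -1.71 Fz 1.05 Tx -0.164 Ty -0.088
TCP rel M 5.72565353965759 -2.2505795246088036
```

Released, with almost no load left. I'll open fully and rise clear.

Request:
send_rows:
  targets: "0 0 0 0 140; 0 0 0 0 100; 0 0 0 0 60; 0 0 0 0 40; 0 0 0 0 40; 0 0 -15 0 40; 0 0 -40 0 40; 0 0 -80 0 40; 0 0 -110 0 40; 0 0 -110 0 40"

```text
time: 23.95
ee_pos: [0.5066, 0.2175, 0.1781]
tcp_rot: [179.8, 0.2, 164.8]
wrist_force: [0.7, -0.1, -0.5]
opening: 0.072
grasp_force: 0.0
```

```bash
python3 - <<'E'
from h import *
import cv2
from workcell import camera
ft()
s=camera("side");b=cv2.resize(s[170:235,225:325],None,fx=8,fy=8,interpolation=cv2.INTER_CUBIC);cv2.imwrite("pics/c9.png",b);b=b.astype(int)
o=np.array([.5051,.2167,0]);e=np.array([-.9650,.2622,0]);f=np.array([-.2622,-.9650,0])
m=camera_model("side");K=np.array(m["K"]);P=np.array(m["pose"])
def pl(x,y,c):
    d=P[:3,:3]@np.linalg.inv(K)@np.array([225+(x-3.5)/8,170+(y-3.5)/8,1]);w=P[:3,3]
    p=w+d*((c-(w-o)@f)/(d@f));return np.round([1000*((p-o)@e),1000*p[2]],1)
g=(b[:,:,1]>b[:,:,2]+25)&(b[:,:,1]>b[:,:,0]+15)
q=[]
for x in range(255,640,5):
    ys=np.where(g[:,x])[0]
    if len(ys): q.append(pl(x,ys.max(),.035))
q=np.array(q);k=(q[:,0]>-45)&(q[:,0]<40);q=q[k]
p=np.polyfit(q[:,0],q[:,1],1);r=q[:,1]-np.polyval(p,q[:,0]);k=abs(r)<1.2;p=np.polyfit(q[k,0],q[k,1],1);print("slope rad",p[0],"z mid bottom",p[1],"std",r.std(),k.sum())
# same for the level reference would be 0 slope; sink light region:
E
```

```text
{'time': 23.95, 'q': [23.2346, 4.056, 3.2012, 88.8398, -0.0006, 38.4722], 'ee_pos': [0.5066, 0.2175, 0.1781], 'tcp_rot': [179.8104, 0.2395, 164.762], 'wrist_force': [0.7094, -0.05, -0.4853], 'opening': 0.072, 'grasp_force': 0.0}
Fx_h -0.70 Fy_h -0.14 Fz 1.11 Tx -0.026 Ty -0.043
TCP rel M 4.479769781756328 -3.4222393039622343
slope rad -0.04046387507461683 z mid bottom 60.60373770397784 std 6.502710540917957 19
```

Request:
send_rows:
  targets: "40 22 -10 0 40; 85 48 -25 0 40; 130 75 -40 0 40; 175 100 -50 0 40; 220 126 -60 0 40; 265 152 -60 0 40; 310 178 -60 0 40; 352 202 -60 0 40; 352 202 -60 0 40; 352 202 -60 0 40"

```text
time: 25.25
ee_pos: [0.2188, 0.504, 0.2336]
tcp_rot: [-179.9, 0.0, 164.8]
wrist_force: [0.5, 0.5, -0.9]
opening: 0.072
grasp_force: 0.0
```

```bash
cat > m.py <<'E'
from h import *
import cv2
from workcell import camera
np.set_printoptions(precision=4,suppress=True)
t=camera("top");s=camera("side");cv2.imwrite("pics/topE.png",t);cv2.imwrite("pics/sideE.png",s)
def G(im):
    b=im.astype(float);return b[:,:,1]-(b[:,:,0]+b[:,:,2])/2
# lower near edge of the board in side view, subpixel along columns
g=cv2.GaussianBlur(G(s),(0,0),.7)[170:235,225:325]
print("max G",g.max())
pts=[]
for x in range(25,78):
    c=g[:,x];th=14
    ys=np.where(c>th)[0]
    if len(ys):
        y=ys.max();pts.append((x+225,170+y+(c[y]-th)/(c[y]-c[y+1])))
pts=np.array(pts);print(np.round(pts.T[1],1).tolist(),pts[0,0])
# green silhouette in top view
m=((cv2.GaussianBlur(G(t),(0,0),.7)>12)*255).astype(np.uint8);m2=np.zeros_like(m);m2[180:270,245:320]=m[180:270,245:320]
n,lab,st,ce=cv2.connectedComponentsWithStats(m2);print(st.tolist())
P=np.argwhere(m2)[:,::-1].astype(np.float32);r=cv2.minAreaRect(P);bx=cv2.boxPoints(r)
w=np.array([ray("top",q,.0615)[:2] for q in bx]);print("rect",w.tolist(),"mean",w.mean(0),"ctr",ray("top",r[0],.0615))
E
python3 m.py
```

```text
max G 74.43161062593775
[198.7, 201.4, 208.1, 208.3, 208.2, 208.0, 208.0, 208.0, 207.9, 207.8, 207.6, 207.4, 207.2, 207.0, 207.0, 207.0, 206.9, 206.6, 206.3, 205.9, 205.8, 205.9, 205.9, 205.8, 205.6, 205.4, 204.8, 204.4, 204.5, 204.8, 204.9, 204.9, 204.7, 204.4, 203.9, 203.5, 203.8, 204.0, 203.9, 203.8, 203.5, 203.1, 202.7] 258.0
[[0, 0, 640, 400, 255157], [262, 200, 39, 49, 840], [281, 214, 3, 1, 3]]
rect [[0.46815522034675444, 0.26332921732801806], [0.5732710199626102, 0.23487323549960423], [0.5534298593605633, 0.16546880294160565], [0.44871443362816005, 0.1945846737587935]] mean [0.5109 0.2146] ctr [0.5106 0.2146 0.0615]
```

```bash
python3 - <<'E'
from h import *
import cv2
m=camera_model("side");K=np.array(m["K"]);P=np.array(m["pose"])
def G(im):
    b=im.astype(float);return b[:,:,1]-(b[:,:,0]+b[:,:,2])/2
def edge(im,o,yaw,x0,x1,r0,r1):
    # near long edge; e along board, f toward camera side
    c=np.radians(yaw);e=np.array([np.cos(c),np.sin(c),0]);f=np.array([np.sin(c),-np.cos(c),0])
    o=np.array([*o,0]);g=cv2.GaussianBlur(G(im),(0,0),.7);q=[]
    for x in range(x0,x1):
        col=g[r0:r1,x];ys=np.where(col>14)[0];y=ys.max();yy=r0+y+(col[y]-14)/(col[y]-col[y+1])
        d=P[:3,:3]@np.linalg.inv(K)@np.array([x,yy,1]);w=P[:3,3];p=w+d*((.035-(w-o)@f)/(d@f));q.append([(p-o)@e*1000,p[2]*1000])
    q=np.array(q);a=np.polyfit(q[:,0],q[:,1],1);r=q[:,1]-np.polyval(a,q[:,0]);k=abs(r)<1;a=np.polyfit(q[k,0],q[k,1],1)
    print("slope",a[0],"z at mid",a[1],"range",q[0,0],q[-1,0],"rms",r.std())
s0=cv2.imread("pics/side0.png");sE=cv2.imread("pics/sideE.png")
edge(s0,(.5678,-.0701),17.3,360,380,240,300)
for yaw in(-14.7,-15.2,-15.7):edge(sE,(.5109,.2146),yaw,261,301,170,235)
E
```

```text
slope 0.005477446770974813 z at mid 5.355013590865791 range -43.24622921097622 30.691471646004345 rms 0.22382286359454742
slope 0.0006056803978497529 z at mid 57.16105538275253 range -54.67554198508949 48.88904835383567 rms 0.7287960728816557
slope 0.00529337176604617 z at mid 57.16014618380319 range -54.300737923532516 49.086689711396154 rms 0.7287193985132898
slope 0.009980659937367143 z at mid 57.15780563844054 range -53.93061168821856 49.287867642396776 rms 0.728641106096124
```

The board measures level (under 0.01 rad) at about the right height, with its yaw matching the holder's. It is about 7 mm along x and 1 mm in y from the holder's origin. Handing in.

```bash
python3 -c "
from workcell import ticket
print(ticket.job_done())"
```

```text
the job is handed in; nothing more can be done
None
```

The board is loaded in both grooves, components up and released, and the job is handed in at about 25 s with no pass/fail result returned; by camera it sits level to under 0.01 rad, 7 mm along x and 1 mm in y from the holder's origin.

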